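# Register a tube rack in the corner of a rack scanner

## Task

Take the orange stop plate out of its stand and push it fully down into the slot in the top of the rack scanner. Then set the tube rack flat on the scanner's dark glass and press it into the corner with its red-tagged corner, so that it sits square against both the dark rear fence and the orange plate. Finish while still holding the rack there with light, steady pressure on both, never slamming or jamming it, and leave the blue plate and the bottles behind alone.

Things in the scene. Friction and masses are not known exactly. Their poses are not given: they have to be found in the camera images.
- scanner: White flatbed tube-rack scanner, fixed to the bench, 150 (x) x 210 (y) x 34 mm. Origin: centre of its underside; z up, x away from the robot towards the rear fence, y to the left. Its flat top (34 mm above the origin) has a dark glass window, flush with it; a dark end fence, 12 mm high, 12 mm thick, stands at the left end (inner face at y = +83 mm, from x = -34 to +56 mm).
- rear_fence: Dark metal bar fixed along the rear of the scanner top, 13 (x) x 190 (y) x 12 mm high. Origin: centre of its underside, on the scanner top; the face that the rack must touch lies 6.5 mm nearer to the robot (scanner x = +56 mm).
- slot (a point): Centre of the mouth of the adapter slot, level with the scanner top; axes as the scanner's. The slot runs along scanner x: 88 mm long, 9 mm wide (y), 24 mm deep, its mouth bevelled by 3 mm all round. Lies at x = +6, y = +55 mm on the scanner.
- corner (a point): The corner where the rack's red-tagged bottom corner belongs: on the scanner top, on the front face of the rear fence (x) and the right-hand face (y) of the stop plate when that is in the slot; axes as the scanner's. The rack belongs on the -x, -y side of this point.
- stand: Grey storage stand, fixed, 92 (x) x 100 (y) x 28 mm high, with two parallel slots along its y, at x = -30 and +30 mm, each 24 mm deep with 2 mm play. Origin: centre of its underside. Stand, scanner and rack stand between the two upright side walls of a hood, at y = -0.30 and +0.52 m, from x = 0.44 m back; its roof begins at x = 0.72 m, 0.55 m above the bench, and its clear visor is swung up.
- stop_plate: Orange stop plate, loose, 80 g, standing on edge in one of the two slots of the stand (either one). 8 mm thick (y), 82 mm long (x), 44 mm high, with a grip tab 40 mm wide (x) in the middle of its top that rises to 77 mm; the lowest 3 mm step in to a 5 mm thick, 76 mm long foot. Origin: centre of its underside; z up. The same either way round.
- spare_plate: Blue plate of the same shape and size in the other slot of the stand (60 mm between the plates' middles): to be left alone.
- rack: White and pale blue tube rack, loose, about 0.22 kg, 62 (x) x 100 (y) x 50 mm, with blue tube caps standing 6 mm above it. All four sides are upright and flat. Origin: centre of its underside; z up, y along its length.
- rack_a1 (a point): Bottom corner of the rack under its red tag, at rack x = +31, y = +50 mm, z = 0.
- flask: White soft flask with red label, 121 mm high, standing at the back right: leave alone. Origin: centre of its underside.
- blue_vial: Vial with blue cap, 60 mm high, behind and between scanner and stand: leave alone. Origin: centre of its underside.
- amber_vial: Amber vial, 77 mm high, behind the stand: leave alone. Origin: centre of its underside.

How it is judged:
On the way:
1. the orange stop plate is fully down in the scanner's slot and let go (z of stop_plate in the frame of slot below -0.021 m and horizontal distance between stop_plate and slot below 0.005 m and contact force between the fingers and stop_plate below 0.3 N), for 0.2 s.
At the end, for the whole second after the job is handed in: Stop plate within 3 mm of the slot bottom; rack flat on the scanner (3 mm, 2 deg), square within 1.7 deg, red corner within 5 mm of the corner point, still, pressing over 1 N on the rear fence and over 1 N on the plate, with the fingers on the rack (over 1 N) and off the plate (all of step 1 and angle between stop_plate's own z axis and vertical below 0.12 rad and z of rack_a1 in the frame of corner between -0.003 and 0.003 m and horizontal distance between rack_a1 and corner below 0.005 m and angle between rack's own z axis and vertical below 0.035 rad and angle between the x axis of rack and the x axis of scanner, either way round below 0.03 rad and contact force between rack and rear_fence above 1 N and contact force between rack and stop_plate above 1 N and contact force between the fingers and rack above 1 N and linear speed of rack below 0.01 m/s); the arm keeps its last pose, push and grip.
It fails at once if the rack is slammed or jammed against the fence, the plate or the scanner (over 60 N) (contact force between rack and scanner above 60 N or contact force between rack and stop_plate above 60 N).
It fails at once if the blue plate is moved by more than 15 mm (distance of spare_plate from where it was at the start of the episode above 0.015 m).
It fails at once if a flask or vial is moved by more than 15 mm (distance of any of flask, blue_vial, amber_vial from where it was at the start of the episode above 0.015 m).
It also fails if it takes over 72 s, if anything falls off the work surface, if the arm or the gripper's body presses on something with over 40 N, if the wrist force passes 120 N, or if a joint passes its speed limit or range.

## Robot

A 6-joint arm with a two-finger parallel gripper is mounted at the origin on a cart in front of the work surface, level with it; the furniture and walls round the work are solid. World frame = base frame: x ahead of the robot, y to its left, z up, the work surface at z = 0. Lengths are in m, angles in rad, forces in N, time in s.
With the tool pointing down it reaches from about 0.35 to 0.775 m from the base axis. Payload 7.3 kg.
Tool frame: the origin (TCP) lies on the centre line of the jaws, within the pads' length; the fingertips stand 17 mm ahead of it and the grasp point (between the pads) lies 2 mm behind it (robot.tip_extent is the distance from the TCP to the fingertips, in m); z points along the fingers, y is the line along which they close (so a half turn about z gives the same grasp; the last joint's range is limited). The gripper opens to 92 mm and grips with 3 to 60 N. Pads are 19 mm wide; open, the fingers measure 130 mm over their backs; the gripper's body (75 mm by 190 mm) begins 47 mm behind the grasp point.
Start: joints at [-1.4, 0.342, 1.524, -0, 1.275, -0.146], TCP at [0.164, -0.499, 0.244] pointing down, gripper open.
Joint ranges: [-2.53, 2.53], [-0.77, 2.02], [0.04, 2.7], [-1, 4.14], [0.28, 2.66], [-3.11, 3.11]. Speed limits (rad/s): [2.57, 2.57, 3.14, 3.14, 3.14, 3.14].

## Interface

Orientations are given as [roll, pitch, yaw] about the fixed x, y, z axes, in that order (R = Rz(yaw) Ry(pitch) Rx(roll)).
In Python, from cell import robot gives the robot as it stands.
- The arm moves only by the tool step_arm, never from a script. Its argument "motion" is a list of rows, each a list of 2 entries, a list of its own where there are three numbers: the shift along the tool's x, y, z in units of 60 mm (1.0 is 60 mm), then the turn about the tool's z in rad. In form: [[[x, y, z], spin], ...]. A call has 1 to 10 rows; each row is the pose to reach, as a shift and turn from the pose commanded when the call began, along the tool's axes at that moment; what a row does not reach only later rows make up. A row lasts 1/8 s, in which the tool goes at most 62.5 mm and 10.7 degrees, less where a joint would pass 70% of its speed; a pose out of reach is approached as far as the arm can. A call with a gripper value outside its range is refused whole. "hand" is the closure in counts, from 0 (fully open) to 255 (shut), set as the call begins (left out, the last holds). The fingers move at their own pace and stop on an object; "squeeze" is the grip in N (left out, the last holds). Time passes only in rows, so rows that repeat a pose let the fingers close. It gives the time, the measured TCP pose, the force, the opening and the grip force at its end, in the units of the state.
- robot.observe(): the state, without advancing time (a new reading comes with each control period).
- robot.read_camera(name): name is "side" or "top" or "wrist"; returns a dict with "pixels" (480x640x3 uint8, red, green, blue), "intrinsics" (3x3 intrinsics, pixels), "xyz" and "rotation" of the camera in the world; the wrist camera has in their place "T_tool_cam" (4x4, takes a point from camera to tool coordinates, whose origin is the TCP and whose axes are the flange's). Camera axes: x right, y up, looking along -z (the intrinsics and any distortion apply to the point x, -y, -z); pixel columns grow to the right and rows downward; lengths in m; the calibration is good to about 2 mm. A picture is of the moment at which its call begins: read the wrist's pose just before it. There is no depth.
- robot.hand_in(): hands the job in; it is judged then, once.
The state is a dict: "time": time; "qpos": joint angles; "qvel": joint speeds; "joint_efforts": joint torques, N m; "tool_pos": TCP position; "tool_rot": TCP orientation; "contact_force": force on the tool from outside, world axes, zero at the start; "torque": the same for the moment, N m; "opening": finger opening in m; "grip_force": force on a finger pad.
Only numpy, scipy, OpenCV 4.12 (cv2) and the standard library are available. Lean on these libraries where they do the work, as an engineer would, in place of code of your own. Each camera call takes 0.05 s, during which the arm holds its last target. There are 200 camera calls.

## Working session

There is one attempt and no reset: what is moved stays moved. The work goes in short steps, Python scripts to look and compute and a tool call to move; the robot and the scene stay as the last step left them, time stands still between calls to the robot, and variables do not carry over. Pictures are saved under pics/ and viewed, at most 11 in all, crops included, and the job is handed in when it is done.

Besides the shell and the picture viewer there is one more tool, called after "Call:" by a JSON object that holds its "method" and its "body", one argument or row to a line. step_arm: Moves the arm, as the interface text tells. Its arguments: {"type":"object","properties":{"motion":{"type":"array"},"hand":{"type":"number"},"squeeze":{"type":"number"}},"required":["motion"]}

```bash
mkdir -p pics; ls; python3 - <<'E'
from cell import robot
import cv2,numpy as np
for n in ("side","top"):
    c=robot.read_camera(n); cv2.imwrite(f"pics/{n}0.png",c["pixels"][:,:,::-1])
    print(n,c["intrinsics"],c["xyz"],c["rotation"],[k for k in c])
print(robot.observe())
c=robot.read_camera("wrist");print(c["T_tool_cam"],c["intrinsics"])
E
```

```text
pics
side [[439.18790842   0.         326.03835086]
 [  0.         439.18790842 239.23625657]
 [  0.           0.           1.        ]] [0.12393631 0.29263558 0.7469029 ] [ 0.62471845  0.00211905 -1.95667435] ['pixels', 'intrinsics', 'xyz', 'rotation']
top [[483.16061498   0.         315.56722634]
 [  0.         483.16061498 236.90944297]
 [  0.           0.           1.        ]] [0.4750804  0.09864319 0.93902983] [ 0.1133735  -0.00709633 -1.57197419] ['pixels', 'intrinsics', 'xyz', 'rotation']
{'time': 0.1, 'qpos': array([-1.39999660e+00,  3.42669843e-01,  1.52490585e+00,  1.66372006e-05,
        1.27538070e+00, -1.46054267e-01]), 'qvel': array([-0.00073413, -0.00333678, -0.00107448,  0.00075753,  0.0008042 ,
       -0.00063186]), 'joint_efforts': array([ 1.84005563e-03, -4.32003987e+01, -2.44694102e+01,  7.19109806e-02,
        5.26714569e-02, -5.48978846e-05]), 'tool_pos': array([ 0.16352143, -0.49854104,  0.24311118]), 'tool_rot': array([-3.14024574e+00, -2.14213816e-04,  3.16848993e-01]), 'contact_force': array([ 0.69756721, -0.1884891 ,  0.26649125]), 'torque': array([ 0.05019258,  0.0234787 , -0.02050751]), 'grip_force': 0.0, 'opening': 0.09206471103037109}
[[-6.56234575e-04  9.60608682e-01  2.77903814e-01  7.53723462e-02]
 [ 9.99999692e-01  7.50036356e-04 -2.31220514e-04 -1.30388911e-04]
 [-4.30550397e-04  2.77903576e-01 -9.60608878e-01 -1.40517162e-01]
 [ 0.00000000e+00  0.00000000e+00  0.00000000e+00  1.00000000e+00]] [[336.48230102   0.         320.73534283]
 [  0.         336.48230102 237.82176795]
 [  0.           0.           1.        ]]
```

View pics/top0.png

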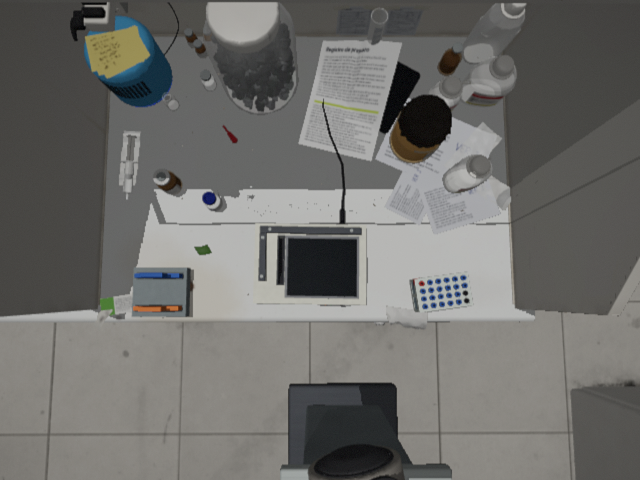

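View pics/side0.png

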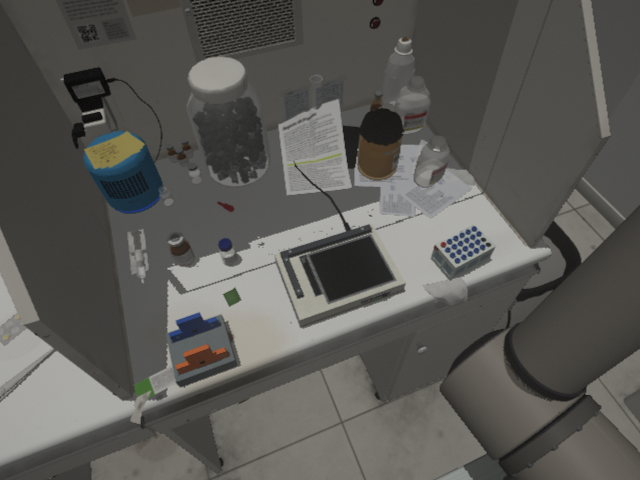

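The top view has image up = +x and left = +y. The stand is at about (162,290), with the orange plate in its near slot at (160,308) and the blue one at (160,275). The scanner is at about (312,265) with its slot at (280,260). The rack is at about (442,291), slightly turned, with its red tag at its far-left corner (420,283).

```bash
cat > h.py <<'E'
import numpy as np, cv2
from scipy.spatial.transform import Rotation as Ro
from cell import robot
def cam(n):
    if n=="wrist":
        s=robot.observe(); c=robot.read_camera(n)
        T=np.eye(4); T[:3,:3]=Ro.from_euler("xyz",s["tool_rot"]).as_matrix(); T[:3,3]=s["tool_pos"]
        W=T@c["T_tool_cam"]; return c["pixels"],c["intrinsics"],W[:3,3],W[:3,:3]
    c=robot.read_camera(n)
    return c["pixels"],c["intrinsics"],np.array(c["xyz"]),Ro.from_euler("xyz",c["rotation"]).as_matrix()
def cast(C,uv,z):
    _,K,p,R=C; uv=np.atleast_2d(uv).astype(float)
    d=np.c_[(uv[:,0]-K[0,2])/K[0,0],-(uv[:,1]-K[1,2])/K[1,1],-np.ones(len(uv))]@R.T
    return (p+d*((z-p[2])/d[:,2])[:,None])[:,:2]
def proj(C,X):
    _,K,p,R=C; q=(np.atleast_2d(X)-p)@R
    return np.c_[K[0,2]-K[0,0]*q[:,0]/q[:,2],K[1,2]+K[1,1]*q[:,1]/q[:,2]]
def hsv(C): return cv2.cvtColor(C[0],cv2.COLOR_RGB2HSV)
def blob(m):
    cs,_=cv2.findContours(m.astype(np.uint8),cv2.RETR_EXTERNAL,cv2.CHAIN_APPROX_NONE)
    return max(cs,key=cv2.contourArea)
def orange(C):
    h=hsv(C); return (h[...,0]>4)&(h[...,0]<17)&(h[...,1]>170)&(h[...,2]>120)
def rect(c): # centre, long-axis angle of points (m)
    (x,y),(w,h),a=cv2.minAreaRect((c*1000).astype(np.float32))
    if w<h: a+=90;w,h=h,w
    return x/1000,y/1000,w,h,(a+90)%180-90
E
python3 - <<'E'
from h import *
C=cam("top"); m=orange(C); m[:240]=0; m[:,250:]=0
b=blob(m)[:,0]; print("orange px",cv2.boundingRect(b)); print(rect(cast(C,b,0.075)))
h=hsv(C); m=(h[...,2]<45); m[:230]=0;m[300:]=0;m[:,:287]=0;m[:,357:]=0
b=blob(m)[:,0]; print("glass",cv2.boundingRect(b),rect(cast(C,b,.034)))
g=C[0].astype(int); sub=np.zeros((480,640),bool); sub[268:316,405:480]=1
m=sub&(h[...,0]>100)&(h[...,0]<130)&(h[...,1]>120)
n,l,s,ce=cv2.connectedComponentsWithStats(m.astype(np.uint8)); 
P=np.array([ce[i] for i in range(1,n) if s[i,4]>12]);print(len(P)); print(rect(cast(C,P,.056)))
m=sub&((h[...,0]<6)|(h[...,0]>174))&(h[...,1]>120); print("red",cast(C,np.argwhere(m)[:,::-1].mean(0),.05))
print("side->",end=""); S=cam("side"); m=orange(S); m[:320]=0; m[:,260:]=0; b=blob(m)[:,0]; print(cv2.boundingRect(b)); 
t=cv2.resize(C[0][215:325,120:480],None,fx=2.2,fy=2.2,interpolation=2); cv2.imwrite("pics/topz.png",t[:,:,::-1])
E
```

```text
orange px (134, 306, 27, 5)
(0.4465413818359375, 0.3901864013671875, 46.194000244140625, 6.891904354095459, 87.34166717529297)
glass (288, 239, 69, 57) (0.52177685546875, 0.0799173583984375, 127.93824005126953, 104.8099594116211, 89.9299545288086)
21
(0.47510223388671874, -0.14115545654296874, 77.646240234375, 42.44131851196289, -82.2857871055603)
red [[ 0.49128923 -0.09870187]]
side->(184, 345, 24, 12)
```

View pics/topz.png

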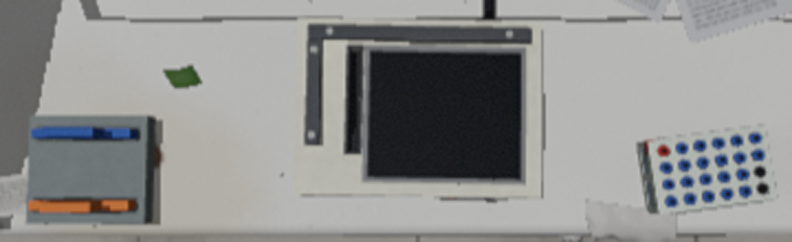

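The zoom confirms it: orange plate in the near slot of the stand, scanner slot just left of the glass, and rack turned about 8° with its red tag at the far-left corner. Moving in front of the right wall towards the work, then on to the stand.

Call:
{"method": "step_arm", "body": {
  "motion": [
    [[1.2,-1.0,0],0],
    [[2.2,-1.8,0],0],
    [[3.1,-2.5,0],-0.15],
    [[4.0,-3.2,0],-0.3],
    [[4.8,-3.9,0],-0.45],
    [[5.5,-4.5,0],-0.6],
    [[6.1,-4.98,0],-0.75],
    [[6.13,-4.98,0],-0.9],
    [[6.13,-4.98,0],-1.05],
    [[6.13,-4.98,0],-1.254]
  ],
  "hand": 144
}}

```text
time: 1.5
tool_pos: [0.4202, -0.0997, 0.2436]
tool_rot: [-3.141, 0.0, 1.562]
contact_force: [-0.7, -0.1, 0.7]
opening: 0.0402
grip_force: 0.0
```

Call:
{"method": "step_arm", "body": {
  "motion": [
    [[1.0,0.1,0],0],
    [[2.0,0.2,0],0],
    [[3.0,0.3,0],0],
    [[4,0.4,0],0],
    [[5,0.4,0.2],0],
    [[6,0.4,0.4],0],
    [[7,0.4,0.6],0],
    [[8,0.4,1.0],0],
    [[8.08,0.4,1.0],0],
    [[8.08,0.4,1.0],0]
  ]
}}

```text
time: 2.75
tool_pos: [0.4518, 0.3839, 0.1834]
tool_rot: [-3.141, 0.001, 1.555]
contact_force: [-0.4, -1.1, 0.8]
opening: 0.0397
grip_force: 0.0
```

```bash
cat > o.py <<'E'
from h import *
print(robot.observe()["tool_pos"],robot.observe()["tool_rot"])
C=cam("wrist"); cv2.imwrite("pics/w1.png",C[0][:,:,::-1]); b=blob(orange(C))[:,0]; print(cv2.boundingRect(b))
print(rect(cast(C,b,.081)))
E
python3 o.py
```

```text
[0.451801   0.38388782 0.18340012] [-3.14112382e+00  8.99561901e-04  1.55533102e+00]
(309, 216, 12, 28)
(0.4475231018066406, 0.3950758361816406, 20.841938018798828, 8.276113510131836, 89.07091522216797)
```

View pics/w1.png

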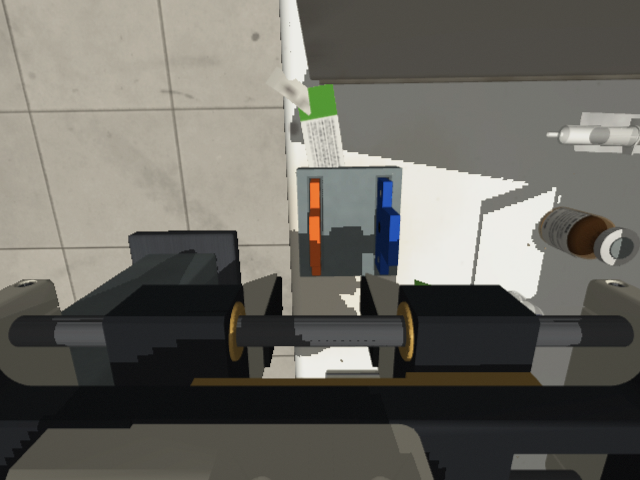

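The wrist view shows the orange plate at about (315,227), rows 178–275, with the blue plate to its right at (388,228). The jaws are centred at about column 322. I'll measure again with a mask that allows for the shadow.

```bash
python3 - <<'E'
from h import *
C=cam("wrist"); h=hsv(C); m=(h[...,0]>3)&(h[...,0]<18)&(h[...,1]>150)&(h[...,2]>50); m[:150]=0;m[290:]=0;m[:,:290]=0;m[:,350:]=0
for r in range(174,282,4):
    q=np.flatnonzero(m[r]); print(r,q.min() if len(q) else None,q.max() if len(q) else None,end="; ")
q=np.argwhere(m)[:,0]; print(q.min(),q.max())
for v in (q.min(),q.max()): print(v,[cast(C,(315,v),z) for z in (.028,.048)])
# blue
m=(h[...,0]>105)&(h[...,0]<125)&(h[...,1]>150)&(h[...,2]>40); m[:,:370]=0;m[:,410:]=0;m[:150]=0;m[290:]=0;q=np.argwhere(m)[:,0];print(q.min(),q.max())
T=cam("top");h=hsv(T);m=(h[...,0]>3)&(h[...,0]<18)&(h[...,1]>150)&(h[...,2]>60);m[:240]=0;m[:,250:]=0
b=blob(m)[:,0];x,y,w,hh=cv2.boundingRect(b);print(x,y,w,hh,cast(T,[(x,y+hh/2),(x+w,y+hh/2)],.048))
E
```

```text
174 None None; 178 310 318; 182 309 318; 186 309 318; 190 309 318; 194 309 318; 198 309 319; 202 309 319; 206 310 319; 210 310 319; 214 309 319; 218 308 319; 222 308 319; 226 308 319; 230 309 319; 234 309 319; 238 309 319; 242 309 319; 246 309 319; 250 309 319; 254 309 319; 258 309 319; 262 310 319; 266 311 319; 270 311 319; 274 312 319; 278 None None; 178 274
178 [array([[0.44830427, 0.42688611]]), array([[0.44865535, 0.4290306 ]])]
274 [array([[0.44631687, 0.33686848]]), array([[0.44680203, 0.34508592]])]
177 273
133 306 49 5 [[0.44547964 0.42472797]
 [0.44535345 0.33569397]]
```

Call:
{"method": "step_arm", "body": {
  "motion": [
    [[0.03,-0.07,0.4],0],
    [[0.03,-0.07,0.9],0],
    [[0.03,-0.07,1.4],0],
    [[0.03,-0.07,1.8],0],
    [[0.03,-0.07,2.0],0],
    [[0.03,-0.07,2.0],0],
    [[0.03,-0.07,2.0],0]
  ]
}}

```text
time: 3.78
tool_pos: [0.4486, 0.3859, 0.0649]
tool_rot: [3.14, -0.001, 1.554]
contact_force: [0.4, 0.6, -0.1]
opening: 0.0399
grip_force: 0.0
```

Call:
{"method": "step_arm", "body": {
  "motion": [
    [[0,0,0],0],
    [[0,0,0],0],
    [[0,0,0],0],
    [[0,0,0],0],
    [[0,0,0],0],
    [[0,0,0],0]
  ],
  "hand": 255,
  "squeeze": 25
}}

```text
time: 4.53
tool_pos: [0.4476, 0.3859, 0.0637]
tool_rot: [-3.141, 0.0, 1.554]
contact_force: [-1.8, 0.1, 2.6]
opening: 0.0075
grip_force: 25.0
```

Call:
{"method": "step_arm", "body": {
  "motion": [
    [[0,0,-0.1],0],
    [[0,0,-0.3],0],
    [[0,0,-0.7],0],
    [[0,0,-1.2],0],
    [[0,0,-1.7],0],
    [[0,0,-2.0],0],
    [[0,0,-2.0],0]
  ]
}}

```text
time: 5.4
tool_pos: [0.4488, 0.3863, 0.1859]
tool_rot: [3.138, -0.002, 1.554]
contact_force: [-0.7, 0.7, -1.7]
opening: 0.0076
grip_force: 25.0
```

Call:
{"method": "step_arm", "body": {
  "motion": [
    [[-0.7,0,0],0.15],
    [[-1.4,0,0],0.32],
    [[-2.1,0,0],0.5],
    [[-2.8,0,0],0.67],
    [[-3.4,0.05,0],0.85],
    [[-3.97,0.1,0],1.02],
    [[-3.97,0.1,0],1.2],
    [[-3.97,0.1,0],1.37],
    [[-3.97,0.1,0],1.554],
    [[-3.97,0.1,0],1.554]
  ]
}}

```text
time: 6.65
tool_pos: [0.4495, 0.1474, 0.1831]
tool_rot: [3.141, 0.001, 0.002]
contact_force: [0.3, 0.2, -1.2]
opening: 0.008
grip_force: 25.0
```

```bash
python3 - <<'E'
from h import *
print(robot.observe()["tool_pos"],robot.observe()["tool_rot"])
C=cam("wrist"); cv2.imwrite("pics/w2.png",C[0][:,:,::-1]); print(proj(C,[(.525,.145,.034)]))
T=cam("top"); h=hsv(T); m=h[...,2]<40; m[:236]=0;m[300:]=0;m[:,:274]=0;m[:,287:]=0
b=blob(m)[:,0]; print("slot top",cv2.boundingRect(b),rect(cast(T,b,.034)))
E
```

```text
[0.44952924 0.14737377 0.18309586] [3.14125720e+00 1.07719458e-03 1.72999349e-03]
[[323.8623668  140.12768037]]
slot top (278, 238, 5, 33) (0.5458984375, 0.15895126342773438, 60.21577835083008, 5.958196640014648, -1.7268524169921875)
```

View pics/w2.png

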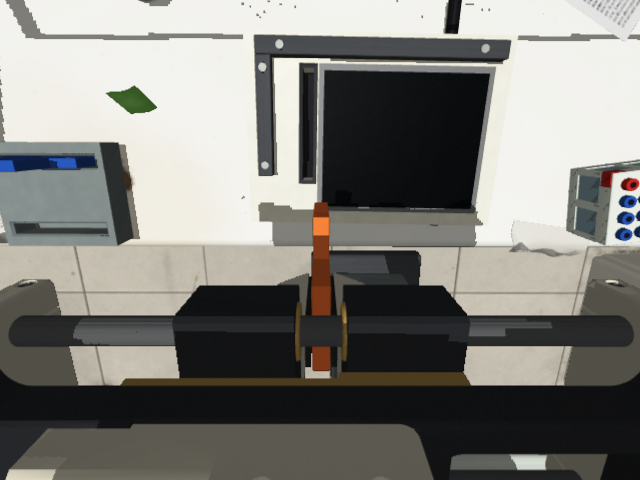

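The wrist view shows the slot at cols 301–317 and rows 63–184, the fences left of and behind it, and the plate held upright at col 321. Measuring the slot and the fence faces.

```bash
python3 - <<'E'
from h import *
C=cam("wrist"); h=hsv(C); V=h[...,2]
print(V[120,255:335]); print(V[25:75,309]); print(V[170:215,309])
for r in (80,120,160):
    L=V[r].astype(int); q=[c for c in range(285,325) if L[c]<140]; print(r,q[0],q[-1])
m=(V<110); m[:55]=0;m[200:]=0;m[:,:293]=0;m[:,317:]=0
b=blob(m)[:,0]; print(cv2.boundingRect(b),rect(cast(C,b,.034)))
m=(V<110); m[:30]=0;m[200:]=0;m[:,:250]=0;m[:,280:]=0
for r in (90,120,150): q=np.flatnonzero(m[r]); print("fence",r,cast(C,(q.max()+.5,r),.046))
for c in (300,400,470): 
    L=V[:75,c].astype(int); g=[r for r in range(38,64) if L[r]<110 and L[r+1]>=110]; print("rear",c,g,[cast(C,(c,x+.5),.046) for x in g])
h_=h; m=((h[...,0]<18))&(h[...,1]>150)&(h[...,2]>60); m[:200]=0;m[380:]=0;m[:,:305]=0;m[:,340:]=0
for r in (206,215,225,240,260,280,350): 
    q=np.flatnonzero(m[r]); print(r,q.min(),q.max(),end="; ")
print(cast(C,(0,0),0)[0][:0], np.argwhere(m)[:,0].min())
E
```

```text
[244 222 121  79  81  83  84  85  84  85  84  84  86  87  85  86  62  33
  41 110 123 233 243 243 243 244 244 245 245 245 245 245 245 245 244 244
 244 244 244 244 244 245 245 245 145  55  55  57  26  12  16  17  18  16
  35  39  39  38  42  62  65  65 153 187 160 150 149 149 101  43  26  25
  26  26  26  26  26  25  25  26]
[243 243 243 244 243 243 244 245 245 245 209 114  78  79  79  78  78  78
  79  80  79  79  80  80  83  82  81  80  78  60  34  24  24 172 236 243
 244 230 131  53  59  57  61  81  88  87  87  74  39  32]
[ 35  34  35  35  36  34  34  57  92 102  77  66  65  72 221 241 240 241
 240 240 240 240 241 241 241 241 242 242 242 241 241 242 241 241 241 241
 241 241 241 234 171 121 120 120 121]
80 300 324
120 300 324
160 300 324
(300, 63, 17, 121) (0.5362581176757812, 0.1581322784423828, 93.00909423828125, 13.529885292053223, -0.7817001342773438)
fence 90 [[0.56173227 0.18404617]]
fence 120 [[0.54011135 0.18481525]]
fence 150 [[0.51745404 0.18482234]]
rear 300 [57] [array([[0.58413421, 0.16353945]])]
rear 400 [60] [array([[0.58238708, 0.08900319]])]
rear 470 [62] [array([[0.58122671, 0.03662712]])]
206 315 327; 215 314 328; 225 313 328; 240 313 328; 260 313 328; 280 312 329; 350 312 330; [] 202
```

```bash
python3 - <<'E'
from h import *
C=cam("wrist"); h=hsv(C); print(h[198:250,321,2])
print(cast(C,[(321,202)],.1234),cast(C,[(321,202)],.1264),[cast(C,[(320.7,r)],.167) for r in (232,234,236)])
print(robot.observe()["tool_pos"],robot.observe()["tool_rot"],proj(C,[(.49,.147,.167)]))
E
```

```text
[140 124 117 116 109 106 107 108 107 108 107 108 108 108 109 108 101  98
 109 207 241 244 244 244 244 244 244 244 244 243 244 244 244 243 244 243
 243 243 187 124 124 124 125 125 124 125 125 125 125 125 124 125]
[[0.48948434 0.14764627]] [[0.49001773 0.14765137]] [array([[0.48260195, 0.14781912]]), array([[0.48159956, 0.1478162 ]]), array([[0.48059372, 0.14781327]])]
[0.44977265 0.14756488 0.18348115] [3.14144444e+00 3.40914264e-04 2.90792229e-03] [[322.46283584 217.02904733]]
```

Call:
{"method": "step_arm", "body": {
  "motion": [
    [[0.5,-0.1,0],0.02],
    [[1.0,-0.175,0.3],0.02],
    [[1.44,-0.175,0.7],0.02],
    [[1.44,-0.175,1.1],0.02],
    [[1.44,-0.175,1.3],0.02],
    [[1.44,-0.175,1.3],0.02],
    [[1.44,-0.175,1.3],0.02],
    [[1.44,-0.175,1.3],0.02]
  ]
}}

```text
time: 7.85
tool_pos: [0.5368, 0.1582, 0.1068]
tool_rot: [-3.141, -0.002, -0.019]
contact_force: [0.1, 0.6, -0.8]
opening: 0.0079
grip_force: 25.0
```

```bash
python3 - <<'E'
from h import *
print(robot.observe()["tool_pos"],robot.observe()["tool_rot"])
C=cam("wrist"); t=cv2.resize(C[0][120:400,200:440],(0,0),fx=2,fy=2); cv2.imwrite("pics/w3.png",t[:,:,::-1])
E
```

```text
[0.53675573 0.15821667 0.10677944] [-3.14134366e+00 -2.00820589e-03 -1.94232055e-02]
```

View pics/w3.png

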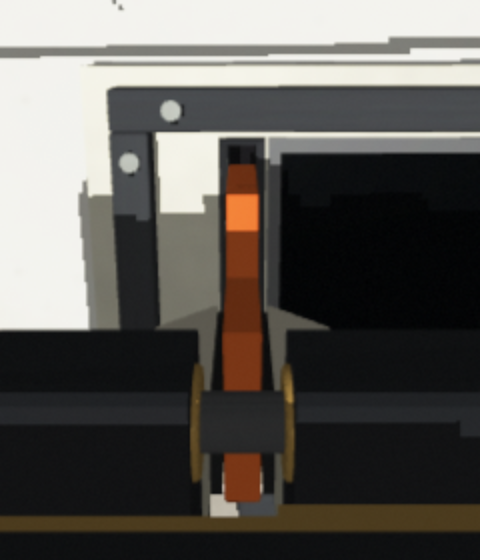

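The plate (crop cols 226–260) is centred over the slot (cols 220–265), with its front end just short of the slot's end at row 138. Lowering it gently.

Call:
{"method": "step_arm", "body": {
  "motion": [
    [[0,0,0.06],0],
    [[0,0,0.12],0],
    [[0,0,0.18],0],
    [[0,0,0.22],0],
    [[0,0,0.26],0],
    [[0,0,0.3],0],
    [[0,0,0.34],0],
    [[0,0,0.34],0]
  ]
}}

```text
time: 8.9
tool_pos: [0.5362, 0.1581, 0.0851]
tool_rot: [3.141, 0.0, -0.02]
contact_force: [-0.1, -1.0, -0.2]
opening: 0.0082
grip_force: 25.0
```

Call:
{"method": "step_arm", "body": {
  "motion": [
    [[0,0,0.05],0],
    [[0,0,0.1],0],
    [[0,0,0.15],0],
    [[0,0,0.2],0],
    [[0,0,0.24],0],
    [[0,0,0.27],0],
    [[0,0,0.27],0]
  ]
}}

```text
time: 9.78
tool_pos: [0.5362, 0.1581, 0.0697]
tool_rot: [3.142, -0.0, -0.02]
contact_force: [-1.8, -0.6, 4.7]
opening: 0.008
grip_force: 25.0
```

Call:
{"method": "step_arm", "body": {
  "motion": [
    [[0,0,0.02],0],
    [[0,0,0.03],0],
    [[0,0,0.03],0]
  ]
}}

```text
time: 10.15
tool_pos: [0.5363, 0.1581, 0.0696]
tool_rot: [3.142, -0.001, -0.019]
contact_force: [-6.9, -1.5, 18.5]
opening: 0.0078
grip_force: 25.0
```

Call:
{"method": "step_arm", "body": {
  "motion": [
    [[0,0,0],0],
    [[0,0,0],0],
    [[0,0,0],0],
    [[0,0,0],0]
  ],
  "hand": 170
}}

```text
time: 10.65
tool_pos: [0.5362, 0.1581, 0.067]
tool_rot: [3.141, 0.0, -0.02]
contact_force: [0.1, -0.6, -0.2]
opening: 0.0303
grip_force: 0.0
```

Call:
{"method": "step_arm", "body": {
  "motion": [
    [[0,0,-0.4],0],
    [[0,0,-0.9],0],
    [[0,0,-1.5],0],
    [[0,0,-2.2],0],
    [[0,0,-3.0],0],
    [[0,0,-3.0],0]
  ]
}}

```text
time: 11.4
tool_pos: [0.5381, 0.1584, 0.2513]
tool_rot: [-3.14, -0.008, -0.02]
contact_force: [-0.0, -0.6, -0.4]
opening: 0.0307
grip_force: 0.0
```

```bash
python3 - <<'E'
from h import *
s=robot.observe(); print(s["tool_pos"],s["tool_rot"],s["time"])
C=cam("side"); t=cv2.resize(C[0][190:340,220:520],(0,0),fx=2.5,fy=2.5); cv2.imwrite("pics/s3.png",t[:,:,::-1])
for z in (.004,.010,.016): print(z,proj(C,[(.536,.158,z+.077)]))
E
```

```text
[0.53811121 0.15840453 0.25132459] [-3.14027592 -0.00822135 -0.01961163] 11.4
0.004 [[310.01100529 260.68938214]]
0.01 [[309.90496447 258.86658508]]
0.016 [[309.79760608 257.0211394 ]]
```

View pics/s3.png

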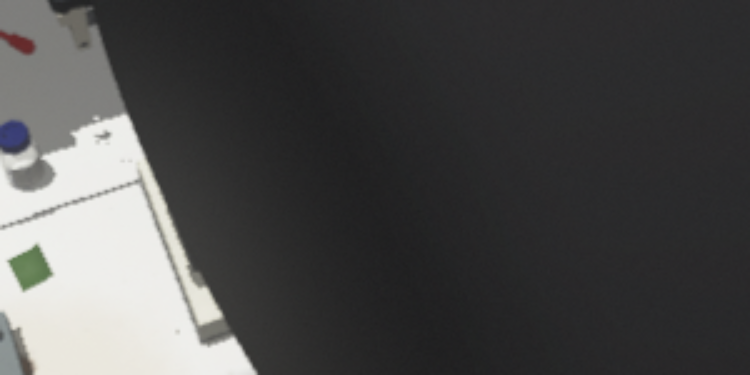

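Arm hides the scanner in that view; I'll check the plate later from the wrist. Going over the rack.

Call:
{"method": "step_arm", "body": {
  "motion": [
    [[-0.1,0.5,0],-0.17],
    [[-0.2,1.1,0],-0.34],
    [[-0.3,1.7,0],-0.51],
    [[-0.4,2.3,0],-0.68],
    [[-0.55,2.9,0],-0.86],
    [[-0.7,3.5,0],-1.03],
    [[-0.8,4.1,0],-1.2],
    [[-0.9,4.7,0],-1.38],
    [[-0.95,5.0,0],-1.55],
    [[-0.95,5.0,0],-1.72]
  ],
  "hand": 0
}}

```text
time: 12.7
tool_pos: [0.4724, -0.1419, 0.2456]
tool_rot: [-3.139, -0.001, 1.704]
contact_force: [0.1, 0.4, -0.1]
opening: 0.0918
grip_force: 0.0
```

Call:
{"method": "step_arm", "body": {
  "motion": [
    [[0,0,0.3],0],
    [[0,0,0.6],0],
    [[0,0,0.6],0]
  ]
}}

```text
time: 13.08
tool_pos: [0.472, -0.1401, 0.209]
tool_rot: [-3.137, -0.003, 1.7]
contact_force: [0.7, -1.0, 0.3]
opening: 0.0918
grip_force: 0.0
```

```bash
python3 - <<'E'
from h import *
s=robot.observe(); print(s["tool_pos"],s["tool_rot"],s["time"])
C=cam("wrist"); cv2.imwrite("pics/w4.png",C[0][:,:,::-1]); print(proj(C,[(.475,-.141,.05)]))
S=cam("side"); h=hsv(S); m=orange(S); m[320:]=0; m[:200]=0; m[:,:270]=0; m[:,350:]=0; b=blob(m)[:,0]; print("side plate",cv2.boundingRect(b)); i=b[:,1].argmin(); print(b[i])
for z in (.010,.016): print(z,[proj(S,[(.536+d,.158,z+.077)])[0] for d in (-.02,.02)])
E
```

```text
[ 0.47202951 -0.14012925  0.20898858] [-3.13698450e+00 -2.91996679e-03  1.70015282e+00] 13.075
[[324.23481795 227.453718  ]]
side plate (313, 265, 1, 1)
[313 265]
0.01 [array([313.93245118, 267.62639851]), array([305.98685023, 250.34465757])]
0.016 [array([313.8489575 , 265.81021871]), array([305.85694938, 248.47220334])]
```

View pics/w4.png

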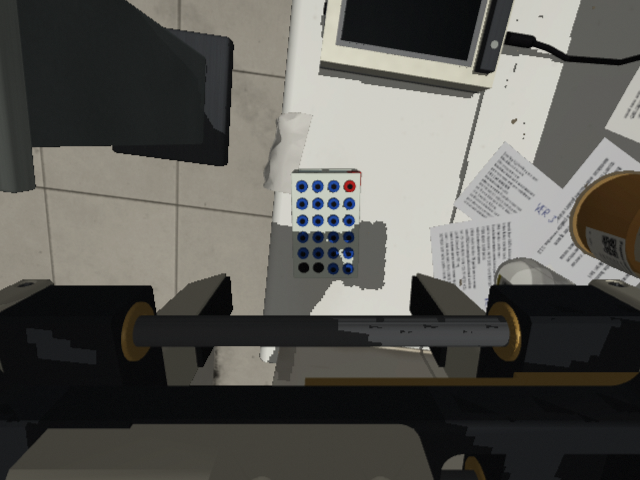

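The wrist view shows the rack at cols 293–361, rows 171–277, with the red cap at (349,186). It is almost parallel to the image axes. Measuring the caps.

```bash
python3 - <<'E'
from h import *
s=robot.observe();C=cam("wrist"); h=hsv(C); V=h[...,2].astype(int)
cap=((h[...,1]>140)|(V<45)); cap[:178]=0;cap[276:]=0;cap[:,:295]=0;cap[:,357:]=0
n,l,st,ce=cv2.connectedComponentsWithStats(cap.astype(np.uint8))
P=np.array([ce[i] for i in range(1,n) if st[i,4]>40]); print(len(P)); print(P.round(0).tolist())
W=cast(C,P,.056); r=rect(W); print(r,s["tool_pos"],s["tool_rot"][2])
y=s["tool_rot"][2]; d=np.array(r[:2])-s["tool_pos"][:2]; print("units x,y",d@[np.cos(y),np.sin(y)]/.06,d@[np.sin(y),-np.cos(y)]/.06)
E
```

```text
24
[[316.0, 184.0], [331.0, 184.0], [347.0, 184.0], [300.0, 185.0], [300.0, 202.0], [316.0, 202.0], [331.0, 202.0], [347.0, 202.0], [300.0, 219.0], [316.0, 219.0], [331.0, 219.0], [347.0, 218.0], [301.0, 235.0], [316.0, 235.0], [331.0, 235.0], [346.0, 235.0], [301.0, 251.0], [316.0, 251.0], [331.0, 251.0], [346.0, 251.0], [302.0, 265.0], [316.0, 265.0], [331.0, 266.0], [346.0, 267.0]]
(0.4759210510253906, -0.14039208984375, 76.78890228271484, 41.656028747558594, -82.33896350860596) [ 0.47318886 -0.1406286   0.21091359] 1.7002678716824802
units x,y -0.0019703541398654145 0.04566433795727292
```

Call:
{"method": "step_arm", "body": {
  "motion": [
    [[0,0.045,0.5],0],
    [[0,0.045,1.1],0],
    [[0,0.045,1.7],0],
    [[0,0.045,2.2],0],
    [[0,0.045,2.6],0],
    [[0,0.045,2.85],0],
    [[0,0.045,2.92],0],
    [[0,0.045,2.92],0],
    [[0,0.045,2.92],0]
  ]
}}

```text
time: 14.35
tool_pos: [0.4767, -0.1407, 0.037]
tool_rot: [3.14, 0.001, 1.7]
contact_force: [-1.0, -0.6, -0.1]
opening: 0.0915
grip_force: 0.0
```

Call:
{"method": "step_arm", "body": {
  "motion": [
    [[0,0,0],0],
    [[0,0,0],0],
    [[0,0,0],0],
    [[0,0,0],0],
    [[0,0,0],0]
  ],
  "hand": 255,
  "squeeze": 30
}}

```text
time: 14.98
tool_pos: [0.476, -0.1404, 0.0362]
tool_rot: [-3.141, 0.0, 1.7]
contact_force: [-0.7, -0.5, 1.5]
opening: 0.0617
grip_force: 30.0
```

Call:
{"method": "step_arm", "body": {
  "motion": [
    [[0,0,-0.2],0],
    [[0,0,-0.6],0],
    [[0,0,-1.1],0],
    [[0,0,-1.5],0],
    [[0.6,0.2,-1.5],0.03],
    [[1.3,0.5,-1.5],0.07],
    [[2.0,0.8,-1.5],0.12],
    [[2.7,1.1,-1.5],0.147],
    [[3.3,1.27,-1.5],0.147],
    [[3.43,1.27,-1.5],0.147]
  ]
}}

```text
time: 16.23
tool_pos: [0.525, 0.0756, 0.1265]
tool_rot: [3.141, -0.0, 1.556]
contact_force: [0.2, -0.6, -2.1]
opening: 0.0616
grip_force: 30.0
```

Call:
{"method": "step_arm", "body": {
  "motion": [
    [[0,0,0],0],
    [[0,0,0],0]
  ]
}}

```text
time: 16.48
tool_pos: [0.5249, 0.0725, 0.1262]
tool_rot: [-3.142, 0.0, 1.552]
contact_force: [-0.4, 0.2, -1.3]
opening: 0.0618
grip_force: 30.0
```

```bash
python3 - <<'E'
from h import *
s=robot.observe(); print(s["tool_pos"],s["tool_rot"],s["time"],s["contact_force"])
C=cam("wrist"); cv2.imwrite("pics/w5.png",C[0][:,:,::-1])
print("tab top expected", proj(C,[(.516,.158,.087),(.556,.158,.087)]))
E
```

```text
[0.52493077 0.07250127 0.12624838] [-3.14154539e+00  4.13711585e-04  1.55233165e+00] 16.475 [-0.36409237  0.21364522 -1.30864104]
tab top expected [[299.36482479 119.62036964]
 [378.66684888 118.01890184]]
```

View pics/w5.png

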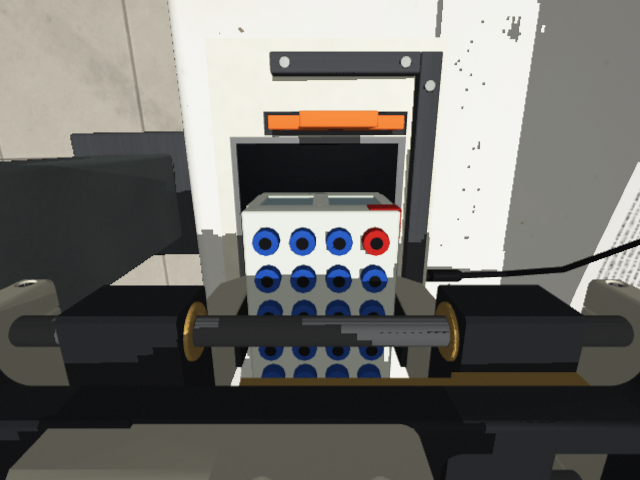

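The plate's tab is where it should be when fully seated (cols 299–378, row 119). The rack is held level, with its red corner up-right, facing the corner. Lowering towards the glass while closing most of the gap.

Call:
{"method": "step_arm", "body": {
  "motion": [
    [[0.1,0.1,0.2],0],
    [[0.2,0.2,0.45],0],
    [[0.3,0.3,0.65],0],
    [[0.3,0.3,0.8],0],
    [[0.3,0.3,0.87],0],
    [[0.3,0.3,0.91],0],
    [[0.3,0.3,0.91],0],
    [[0.3,0.3,0.91],0]
  ]
}}

```text
time: 17.52
tool_pos: [0.5436, 0.0911, 0.0719]
tool_rot: [3.141, 0.0, 1.553]
contact_force: [0.7, 0.2, -2.1]
opening: 0.0619
grip_force: 30.0
```

Call:
{"method": "step_arm", "body": {
  "motion": [
    [[0,0,0.015],0],
    [[0,0,0.03],0],
    [[0,0,0.03],0]
  ]
}}

```text
time: 17.9
tool_pos: [0.5435, 0.0912, 0.0702]
tool_rot: [3.141, 0.0, 1.553]
contact_force: [-1.2, -1.4, 4.3]
opening: 0.0614
grip_force: 30.0
```

Call:
{"method": "step_arm", "body": {
  "motion": [
    [[0.02,0.03,0],0],
    [[0.05,0.06,0],0],
    [[0.08,0.09,0],0],
    [[0.11,0.12,0],0],
    [[0.13,0.14,0],0],
    [[0.14,0.14,0],0],
    [[0.14,0.14,0],0]
  ]
}}

```text
time: 18.77
tool_pos: [0.5521, 0.0989, 0.0702]
tool_rot: [3.141, 0.001, 1.554]
contact_force: [-2.2, -5.1, 4.9]
opening: 0.062
grip_force: 30.0
```

Call:
{"method": "step_arm", "body": {
  "motion": [
    [[0,0.015,0],0],
    [[0,0.03,0],0],
    [[0,0.03,0],0]
  ]
}}

```text
time: 19.15
tool_pos: [0.5523, 0.0989, 0.0703]
tool_rot: [-3.139, 0.001, 1.554]
contact_force: [-8.2, -3.7, 10.9]
opening: 0.062
grip_force: 30.0
```

Call:
{"method": "step_arm", "body": {
  "motion": [
    [[0.01,0,0],0],
    [[0.02,0,0],0],
    [[0.02,0,0],0]
  ]
}}

```text
time: 19.52
tool_pos: [0.5535, 0.1001, 0.0702]
tool_rot: [-3.141, 0.001, 1.553]
contact_force: [-3.6, -4.5, 6.0]
opening: 0.0621
grip_force: 30.0
```

Call:
{"method": "step_arm", "body": {
  "motion": [
    [[0,0,-0.005],0],
    [[0,0,-0.01],0],
    [[0,0,-0.01],0]
  ]
}}

```text
time: 19.9
tool_pos: [0.5538, 0.1006, 0.0702]
tool_rot: [3.141, 0.0, 1.553]
contact_force: [-1.1, -3.6, 1.9]
opening: 0.0618
grip_force: 30.0
```

Call:
{"method": "step_arm", "body": {
  "motion": [
    [[0.01,0.01,0],0],
    [[0.02,0.02,0],0],
    [[0.03,0.03,0],0],
    [[0.03,0.03,0],0]
  ]
}}

```text
time: 20.4
tool_pos: [0.554, 0.1009, 0.0703]
tool_rot: [-3.138, 0.002, 1.553]
contact_force: [-7.1, -9.8, 7.3]
opening: 0.0617
grip_force: 30.0
```

Both side forces rose while the tool barely moved, which suggests it's touching both. Checking the corner by eye.

```bash
python3 - <<'E'
from h import *
s=robot.observe(); print(s["tool_pos"],s["contact_force"],s["torque"])
C=cam("wrist"); t=cv2.resize(C[0][40:320,180:480],(0,0),fx=2,fy=2,interpolation=cv2.INTER_CUBIC); cv2.imwrite("pics/w6.png",t[:,:,::-1])
E
```

```text
[0.55398739 0.10094526 0.07027894] [-7.07268245 -9.83421544  7.33395085] [-1.44055176  1.08411711 -0.3420879 ]
```

View pics/w6.png

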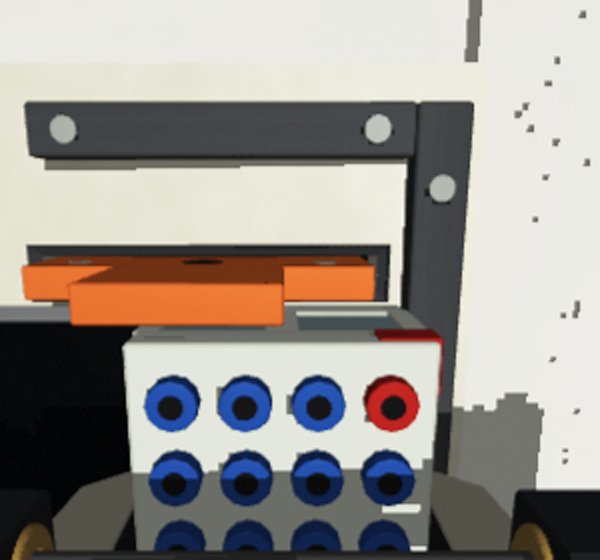

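```bash
python3 - <<'E'
from h import *
C=cam("wrist"); f=lambda X: ((proj(C,X)-[180,40])*2).round(0).tolist()
print("tab top near/far edges",f([(.516,.154,.087),(.556,.154,.087),(.516,.162,.087),(.556,.162,.087)]))
print("body top right end",f([(.577,.154,.054),(.577,.162,.054)]))
print("rack top +y corners",f([(.523,.1509,.084),(.585,.1509,.084)]), "bottom",f([(.585,.1509,.034)]))
h=hsv(C); V=h[...,2]
for cc in (320,340,360): print(cc,C[0][160:215,180+cc//2].astype(int)[:, :].tolist()[::3])
E
```

```text
tab top near/far edges [[71.0, 329.0], [286.0, 325.0], [66.0, 286.0], [285.0, 282.0]]
body top right end [[375.0, 298.0], [376.0, 263.0]]
rack top +y corners [[114.0, 342.0], [438.0, 336.0]] bottom [[396.0, 299.0]]
320 [[234, 232, 218], [30, 32, 32], [44, 45, 47], [113, 49, 20], [104, 64, 42], [238, 126, 55], [238, 126, 55], [237, 123, 53], [236, 121, 52], [235, 119, 51], [132, 73, 56], [119, 121, 112], [201, 206, 192], [65, 79, 82], [66, 80, 82], [93, 99, 93], [108, 111, 103], [163, 168, 156], [227, 230, 221]]
340 [[234, 233, 218], [44, 45, 47], [44, 45, 47], [113, 50, 21], [97, 43, 19], [238, 126, 56], [238, 125, 55], [237, 123, 54], [236, 122, 53], [236, 119, 52], [133, 74, 56], [119, 121, 112], [197, 202, 188], [66, 79, 82], [67, 80, 83], [92, 98, 91], [108, 111, 103], [165, 170, 158], [227, 230, 220]]
360 [[235, 233, 220], [42, 43, 45], [45, 46, 48], [102, 45, 19], [106, 46, 19], [238, 126, 56], [238, 127, 56], [237, 123, 55], [236, 122, 53], [236, 120, 52], [133, 75, 57], [119, 121, 112], [197, 202, 189], [66, 78, 81], [66, 79, 82], [91, 97, 92], [107, 110, 102], [165, 169, 157], [228, 231, 221]]
```

Call:
{"method": "step_arm", "body": {
  "motion": [
    [[0.01,0,0],0],
    [[0.01,0,0],0],
    [[0.01,0,0],0],
    [[0.01,0,0],0]
  ]
}}

```text
time: 21.0
tool_pos: [0.554, 0.1013, 0.0703]
tool_rot: [-3.138, 0.003, 1.553]
contact_force: [-8.2, -11.0, 7.2]
opening: 0.0617
grip_force: 30.0
```

Call:
{"method": "step_arm", "body": {
  "motion": [
    [[0,0.01,0],0],
    [[0,0.01,0],0],
    [[0,0.01,0],0],
    [[0,0.01,0],0]
  ]
}}

```text
time: 21.5
tool_pos: [0.5541, 0.1013, 0.0704]
tool_rot: [-3.137, 0.003, 1.553]
contact_force: [-9.7, -11.3, 10.1]
opening: 0.0618
grip_force: 30.0
```

x is on the fence. The y force could be mostly friction, so I'll ease x and z and see what stays.

Call:
{"method": "step_arm", "body": {
  "motion": [
    [[0,-0.02,-0.01],0],
    [[0,-0.035,-0.015],0],
    [[0,-0.035,-0.015],0],
    [[0,-0.035,-0.015],0]
  ]
}}

```text
time: 22.0
tool_pos: [0.5539, 0.1033, 0.0709]
tool_rot: [-3.141, -0.0, 1.553]
contact_force: [-1.2, -0.2, -2.3]
opening: 0.0618
grip_force: 30.0
```

Call:
{"method": "step_arm", "body": {
  "motion": [
    [[0.01,0,0],0],
    [[0.02,0,0],0],
    [[0.02,0,0],0]
  ]
}}

```text
time: 22.38
tool_pos: [0.5539, 0.1043, 0.0711]
tool_rot: [-3.141, 0.0, 1.553]
contact_force: [-1.3, -0.4, -2.3]
opening: 0.0618
grip_force: 30.0
```

Call:
{"method": "step_arm", "body": {
  "motion": [
    [[0.01,0,0],0],
    [[0.02,0,0],0],
    [[0.03,0,0],0],
    [[0.03,0,0],0]
  ]
}}

```text
time: 22.88
tool_pos: [0.554, 0.1056, 0.0712]
tool_rot: [-3.141, 0.001, 1.553]
contact_force: [-3.2, -3.2, -0.7]
opening: 0.062
grip_force: 30.0
```

Call:
{"method": "step_arm", "body": {
  "motion": [
    [[-0.015,0,0.01],0],
    [[-0.015,0,0.02],0],
    [[-0.015,0,0.02],0]
  ]
}}

```text
time: 23.25
tool_pos: [0.554, 0.1054, 0.0702]
tool_rot: [-3.141, -0.0, 1.553]
contact_force: [-6.0, -0.1, 3.1]
opening: 0.0618
grip_force: 30.0
```

Call:
{"method": "step_arm", "body": {
  "motion": [
    [[0.015,0.01,0],0],
    [[0.03,0.01,0],0],
    [[0.045,0.02,0],0],
    [[0.045,0.02,0],0]
  ]
}}

```text
time: 23.75
tool_pos: [0.5541, 0.1056, 0.0703]
tool_rot: [-3.138, 0.003, 1.553]
contact_force: [-10.2, -12.2, 8.2]
opening: 0.0622
grip_force: 30.0
```

Call:
{"method": "step_arm", "body": {
  "motion": [
    [[0,-0.02,-0.008],0],
    [[0,-0.03,-0.012],0],
    [[0,-0.03,-0.012],0],
    [[0,-0.03,-0.012],0]
  ]
}}

```text
time: 24.25
tool_pos: [0.5539, 0.106, 0.0706]
tool_rot: [3.141, 0.003, 1.553]
contact_force: [-2.3, -9.2, 0.3]
opening: 0.0619
grip_force: 30.0
```

Call:
{"method": "step_arm", "body": {
  "motion": [
    [[0,0.02,0.003],0],
    [[0,0.025,0.003],0],
    [[0,0.025,0.003],0],
    [[0,0.025,0.003],0]
  ]
}}

```text
time: 24.75
tool_pos: [0.554, 0.106, 0.0706]
tool_rot: [-3.139, 0.003, 1.553]
contact_force: [-8.1, -9.1, 6.3]
opening: 0.0618
grip_force: 30.0
```

```bash
python3 - <<'E'
from h import *
C=cam("wrist"); s=robot.observe(); print(s["tool_pos"],s["tool_rot"],s["contact_force"],s["torque"],s["qvel"].round(4))
t=cv2.resize(C[0][40:320,180:480],(0,0),fx=2,fy=2,interpolation=cv2.INTER_CUBIC); cv2.imwrite("pics/w7.png",t[:,:,::-1])
f=lambda X: ((proj(C,X)-[180,40])*2).round(0).tolist()
print("tab top near/far edges",f([(.516,.154,.087),(.556,.154,.087),(.516,.162,.087),(.556,.162,.087)]))
print("rack top",f([(.523,.156,.084),(.585,.156,.084)]))
E
```

```text
[0.55405996 0.10601513 0.0706436 ] [-3.13910537e+00  2.93044554e-03  1.55340956e+00] [-7.61045732 -9.12551713  4.31008684] [-1.7373082   1.35031328 -0.33051948] [ 0.     -0.0005  0.      0.0001  0.0004 -0.0002]
tab top near/far edges [[74.0, 355.0], [286.0, 352.0], [70.0, 313.0], [285.0, 310.0]]
rack top [[114.0, 341.0], [437.0, 336.0]]
```

View pics/w7.png

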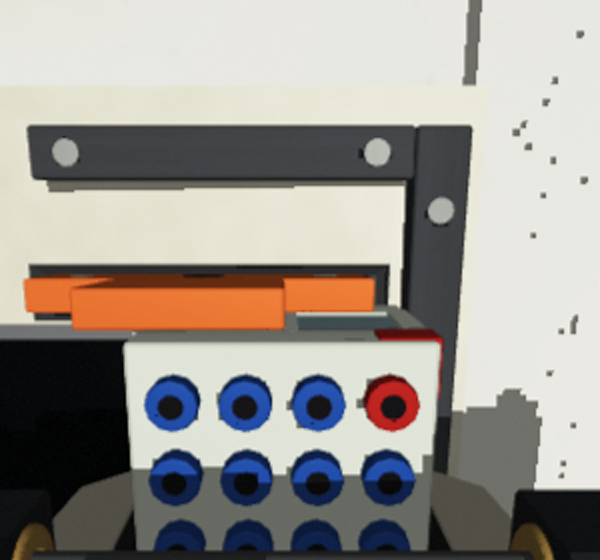

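The plate leans slightly (about 0.06 rad) within its slot play as the rack presses on it, under the 0.12 limit. The rack is square and on both faces. I'll take some load off the glass so that the side forces come from real contact, with a small y wiggle to settle it.

Call:
{"method": "step_arm", "body": {
  "motion": [
    [[-0.01,0.0,-0.006],0],
    [[-0.01,0.01,-0.006],0],
    [[0.0,0.01,-0.006],0],
    [[0.01,0.01,-0.006],0],
    [[0.01,0.01,-0.006],0],
    [[0.01,0.01,-0.006],0],
    [[0.01,0.01,-0.006],0],
    [[0.01,0.01,-0.006],0]
  ]
}}

```text
time: 25.8
tool_pos: [0.5541, 0.106, 0.0707]
tool_rot: [-3.138, 0.004, 1.553]
contact_force: [-8.7, -11.6, 4.4]
opening: 0.0619
grip_force: 30.0
```

```bash
python3 -c "
from cell import robot
s=robot.observe();print(s['contact_force'],s['qvel'].round(4));print(robot.hand_in())"
```

```text
[ -8.68792152 -11.59571853   4.38840166] [-0.0019  0.001   0.0007  0.0002  0.001   0.001 ]
the job is handed in; nothing more can be done
None
```

The job is handed in, with no verdict shown: the orange plate is seated in the scanner slot, and the rack is held in the corner at a wrist-measured 9 N towards the rear fence and 12 N towards the plate (friction included). The plate leans about 0.06 rad under that push, inside the 0.12 limit.

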